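# Let the dishwasher sump down on its service lift

### The arm

A 7-joint arm with a two-finger parallel gripper is mounted at the origin on the work surface. World frame = base frame: x ahead of the robot, y to its left, z up, the work surface at z = 0. Lengths are in m, angles in rad, forces in N, time in s.
With the tool pointing down it reaches from about 0.425 to 0.925 m from the base axis. Payload 6.8 kg.
Tool frame: the origin (TCP) lies at the very end of the fingers, on their centre line; the grasp point (between the pads) lies 19 mm behind it; x points along the fingers, y is the direction in which the jaws open and shut, and the axes are right-handed (so a half turn about x gives the same grasp; the last joint's range is limited). The gripper opens to 85 mm and grips with 20 to 120 N. Pads are 22 mm wide; open, the fingers measure 114 mm over their backs; the gripper's body (76 mm by 85 mm) begins 54 mm behind the grasp point. The pads swing forward as they close: fully open they stand 13 mm farther back than shut.
Start: joints at [1.062, 0.477, 0.022, 1.555, -0.011, 1.109, -0.083], TCP at [0.263, -0.622, 0.231] pointing down, gripper open.
Joint ranges: [-2.96, 2.96], [-0.34, 2.1], [-1.41, 1.46], [0.24, 2.44], [-1.37, 4.51], [0.17, 1.92], [-2.96, 2.96]. Speed limits (rad/s): [2.39, 2.39, 3.14, 3.14, 3.14, 3.14, 3.14].

### API

Orientations are given as a rotation vector (axis times angle).
In Python, from workcell import manip gives the robot as it stands. The module is installed in compiled form; this text tells all that it offers.
- The arm moves only by the tool arm_command, never from a script. Its arguments are lists of equal length, an entry for each row: "dp": the shift along the tool's x, y, z in cm, a list of three; "angular": the turn, a rotation vector about the tool's x, y, z in rad, a list of three; "jaw": the closure in counts, from 0 (fully open) to 255 (shut). A call has 1 to 10 rows; each row shifts and turns the pose as measured when the row begins, along the tool's axes as they then stand; what a row does not reach is not made up. A row lasts 1/8 s, in which the tool goes at most 62.5 mm and 10.7 degrees, less where a joint would pass 70% of its speed; a pose out of reach is approached as far as the arm can. A call is refused whole if a number of a shift passes 6.25 or a number of a turn 0.188, either way. A call with a gripper value outside its range is refused whole. The fingers move at their own pace and stop on an object; "force" is the grip in N (left out, the last holds). Time passes only in rows, so rows that do not move let the fingers close. It gives the time, the measured TCP pose, the force and the opening at its end, in the units of the state.
- manip.read_state(): the state, without advancing time (a new reading comes with each control period).
- manip.camera(name): name is "side" or "top" or "wrist"; returns the picture (400x640x3 uint8, red, green, blue); there is no depth.
- manip.camera_info(name): a dict with "intrinsics" (3x3 intrinsics, pixels), "dist_coeffs" ([k1, k2, p1, p2, k3] as OpenCV has them; the pictures are not rectified), "R" (3x3) and "t" (3): a world point X has camera coordinates R X + t. Camera axes: x right, y down, z forward; pixel columns grow to the right and rows downward; lengths in m; the calibration is good to about 2 mm. A picture is of the moment at which its call begins: read the wrist's pose just before it. camera_info takes no time and is no camera call; for the wrist camera it gives the pose at the moment of the call.
- manip.finish_job(): hands the job in, once; it reports no verdict.
The state is a dict: "time_s": time; "q": joint angles; "joint_velocities": joint speeds; "effort": joint torques, N m; "ee_pos": TCP position; "ee_rot": TCP orientation; "contact_force": force on the tool from outside, world axes, zero at the start; "moment": the same for the moment, N m; "width": finger opening in m.
Only numpy, scipy, OpenCV 4.12 (cv2) and the standard library are available. Lean on these libraries where they do the work, as an engineer would, in place of code of your own. Each camera call takes 0.05 s, during which the arm holds its last target.

### The job

The dishwasher's sump is held up on a small hydraulic service lift: crack its release valve open just a fraction of a turn (anticlockwise) so that the sump sinks slowly under its own weight, at about 1 cm a second and never faster than 3 cm a second, until it sits fully down on its two rests. Then turn the valve shut again until you feel it seat, finger-tight and not forced, and let go; do not touch the sump, and leave the other things where they are.

Things in the scene. Friction and masses are not known exactly. Their poses are not given: they have to be found in the camera images.
- valve_grip (a point): centre of the release valve's steel bar handle, lying level above the lift's pump block: 80 mm long (this point's x), 12 mm thick (y), 22 mm tall (z), its centre 109 mm above the counter. It turns about the vertical axis through this point; anticlockwise from above opens. Its underside is 20 mm above the block's flat top (block 74 x 70 mm, top at 78 mm); a 12 mm thick stem joins them
- sump (a joint): height of the sump above its rests in m, growing upward: 0 fully down, 0.040 to 0.058 at the start. It begins to sink somewhere between 0.08 and 0.65 rad of anticlockwise valve turn from the start, depending on its unknown weight; past that point its speed grows at once by about 12 mm/s for each 0.1 rad; turning back slows or stops it
- sump_center (a point): middle of the sump unit on the ram: a round grey plastic housing 140 mm across, with a steel mesh filter standing in its top and a black hose stub, about 95 mm tall in all (from 35 mm below to 60 mm above this point); this point is 125 mm above the counter when it is fully down. It is screwed to the ram, which moves straight up and down. Two lugs on it come down on the two upright steel rests
- lift: the lift, fixed to the counter: steel base plate 190 mm (x) by 320 mm (y), 12 mm thick; origin at the centre of its underside. Ram and sump at y = +90 mm, pump block with the valve at y = -100 mm, both at x = 0 in its frame. The rests stand at x = +-83 mm beside the ram, 120 mm tall
- valve: the valve spindle with its bar handle, one steel part; origin on its axis at the block's top, x along the bar, z up the axis. It stays where it is left; a steady drag resists it (0.15 to 0.3 N m clockwise, 0.05 to 0.15 N m anticlockwise). At the start it is only loosely shut, 0.02 to 0.32 rad short of its seat
- valve_seat: the valve's seat, hidden in the pump block 48 mm above the counter. Where in the turn the valve meets it is not known closely and must be felt: there the clockwise torque rises by 0.03 to 0.05 N m for each 0.01 rad. Finger-tight is about 0.4 N m in all; 0.55 N m and more is forcing it. It springs back 0.02 to 0.04 rad when let go, and stays seated
- tumbler: bystander: glass tumbler, 72 mm across, 100 mm tall, open top; origin at the centre of its underside
- mesh_filter: bystander: spare stainless mesh filter cylinder standing on the counter, 55 mm across, 85 mm tall; origin at the centre of its underside
- coarse_cup: bystander: grey plastic coarse filter cup, 90 mm across, 60 mm tall; origin at the centre of its underside
- bottle_brush: bystander: blue nylon bottle brush lying flat, 260 mm long; origin on the counter at the handle end of the bristles
- pump_lever: bystander: the lift's detached steel pump lever lying on the counter, 200 mm rod 16 mm thick with a black grip; origin under its middle
- screwdriver: bystander: screwdriver lying on the counter; origin under it
- rinse_aid: bystander: white plastic bottle, 60 mm across, 150 mm tall; origin at the centre of its underside

How it is judged:
On the way, in this order (a step that is already met when the one before it is completed fails the run):
1. the valve is cracked open and the sump has begun to sink (value of joint sump below 0.032 m), for 0.05 s.
2. the sump sits fully down on its rests (value of joint sump below 0.002 m and contact force between valve and valve_seat below 0.5 N), for 0.2 s.
At the end, for the whole second after the job is handed in: the sump is fully down on its rests (within 2 mm) and the valve is shut again, still bearing on its seat with at least 1 N, at rest and let go (value of joint sump below 0.002 m and contact force between valve and valve_seat above 1 N and angular speed of valve below 0.05 rad/s); the robot touches nothing.
It fails at once if the sump sinks faster than 30 mm/s (velocity of joint sump below -0.03 m/s).
It fails at once if the valve is forced on its seat (more than 20 N on the seat, about 0.55 N m at the bar) (contact force between valve and valve_seat above 20 N).
It fails at once if the robot pushes or holds the sump (contact force between the arm and sump above 1.5 N).
It fails at once if the robot's fingers push or hold the sump (contact force between the fingers and sump above 1.5 N).
It fails at once if a bystander is moved by more than 30 mm (distance of any of tumbler, mesh_filter, coarse_cup, bottle_brush, pump_lever, screwdriver, rinse_aid from where it was at the start of the episode above 0.03 m).
It also fails if it takes over 67 s, if anything falls off the work surface, if the arm or the gripper's body presses on something with over 40 N, if the wrist force passes 120 N, or if a joint passes its speed limit or range.

## Working session

There is one attempt and no reset: what is moved stays moved. The work goes in short steps, Python scripts to look and compute and a tool call to move; the robot and the scene stay as the last step left them, time stands still between calls to the robot, and variables do not carry over. Pictures are saved under pics/ and viewed, and the job is handed in when it is done.

Besides the shell and the picture viewer there is one more tool, called after ">>>" as a command line: name --argument value ..., lists and objects as JSON in quotes. arm_command: Moves the arm, as the interface text tells. Its arguments: {"type":"object","properties":{"dp":{"type":"array","items":{"type":"array","items":{"type":"number"}}},"angular":{"type":"array","items":{"type":"array","items":{"type":"number"}}},"jaw":{"type":"array","items":{"type":"number"}},"force":{"type":"number"}},"required":["dp","angular","jaw"]}

```bash
mkdir -p pics
python3 - <<'E'
from workcell import manip
import cv2
s=manip.read_state(); print(s)
for n in ["side","top","wrist"]:
    i=manip.camera_info(n); print(n,i)
    im=manip.camera(n); cv2.imwrite(f"pics/{n}0.png",im[:,:,::-1])
E
```

```text
{'time_s': 0.0, 'q': array([ 1.06188679,  0.47777792,  0.02233362,  1.55644752, -0.01147316,
        1.10930207, -0.08309347]), 'joint_velocities': array([-3.89737263e-06,  1.43070348e-03,  2.56078809e-04, -7.64903488e-04,
       -1.88323459e-04, -4.06388514e-04, -1.05625769e-03]), 'effort': array([-4.90156999e-04, -5.96455801e+01,  1.60725642e+00, -2.81198180e+01,
        1.23822250e-02,  9.29090835e-03,  5.05998980e-05]), 'ee_pos': array([ 0.26311321, -0.62096745,  0.23034214]), 'ee_rot': array([ 2.00131608,  0.40845383, -2.00235797]), 'contact_force': array([ 0.51166921, -0.85929671,  0.04614686]), 'moment': array([ 0.0080007 , -0.00673171,  0.00121705]), 'width': 0.0853968202633072}
side {'intrinsics': array([[407.33210589,   0.        , 324.73896792],
       [  0.        , 407.33210589, 202.44176501],
       [  0.        ,   0.        ,   1.        ]]), 'dist_coeffs': array([0.01898544, 0.        , 0.        , 0.        , 0.        ]), 'R': array([[-0.89260465, -0.45063236,  0.01368986],
       [-0.3479387 ,  0.66924559, -0.65654323],
       [ 0.28669774, -0.59079677, -0.7541641
[... 324 characters left out ...]
array([[-1.30673119e-02, -9.99914612e-01, -1.22512914e-04],
       [-9.92577212e-01,  1.29862393e-02, -1.20920782e-01],
       [ 1.20912048e-01, -1.45850605e-03, -9.92662153e-01]]), 't': array([0.02588546, 0.5938344 , 1.26264952])}
wrist {'intrinsics': array([[297.41622205,   0.        , 318.51713134],
       [  0.        , 297.41622205, 197.87780323],
       [  0.        ,   0.        ,   1.        ]]), 'dist_coeffs': array([-0.05252214,  0.        ,  0.        ,  0.        ,  0.        ]), 'R': array([[ 0.3905641 , -0.92057265, -0.00238163],
       [-0.87805945, -0.37330202,  0.29942814],
       [-0.27653443, -0.11485467, -0.95411588]]), 't': array([-0.67405839, -0.04042968,  0.38022046])}
```

View pics/top0.png

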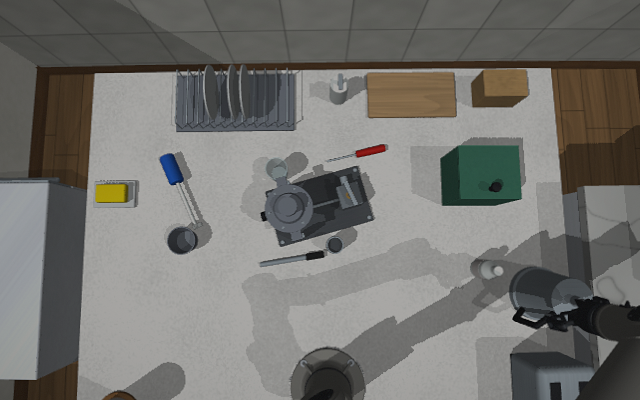

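View pics/side0.png

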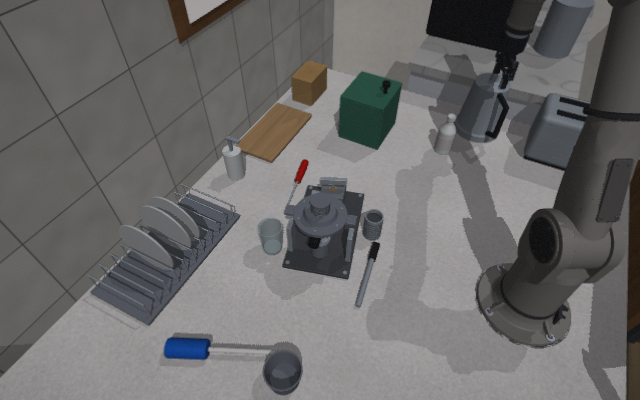

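View pics/wrist0.png

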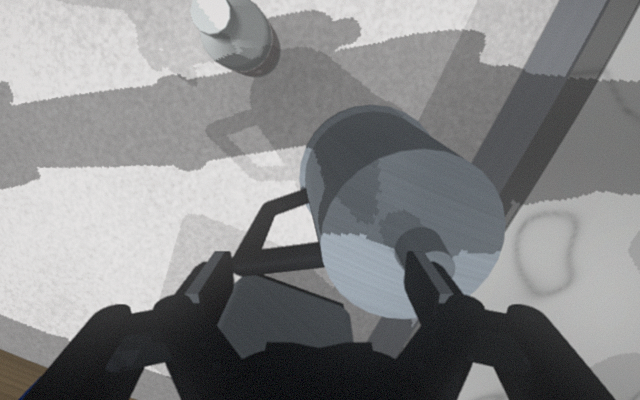

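The top view shows the lift at about (318,205): sump at (290,205), valve at about (347,192). The rinse bottle is at (490,270), and the gripper hangs over a kettle. I'll enlarge around the valve.

Run:
```python
import cv2
t=cv2.imread("pics/top0.png"); s=cv2.imread("pics/side0.png")
cv2.imwrite("pics/topc.png",cv2.resize(t[150:270,250:400],None,fx=5.3,fy=5,interpolation=cv2.INTER_CUBIC)[:600,:800])
cv2.imwrite("pics/topc.png",cv2.resize(t[150:270,250:400],None,fx=5,fy=5,interpolation=cv2.INTER_CUBIC))
cv2.imwrite("pics/sidec.png",cv2.resize(s[165:285,250:400],None,fx=5,fy=5,interpolation=cv2.INTER_CUBIC))
```

```text
(no output)
```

View pics/topc.png

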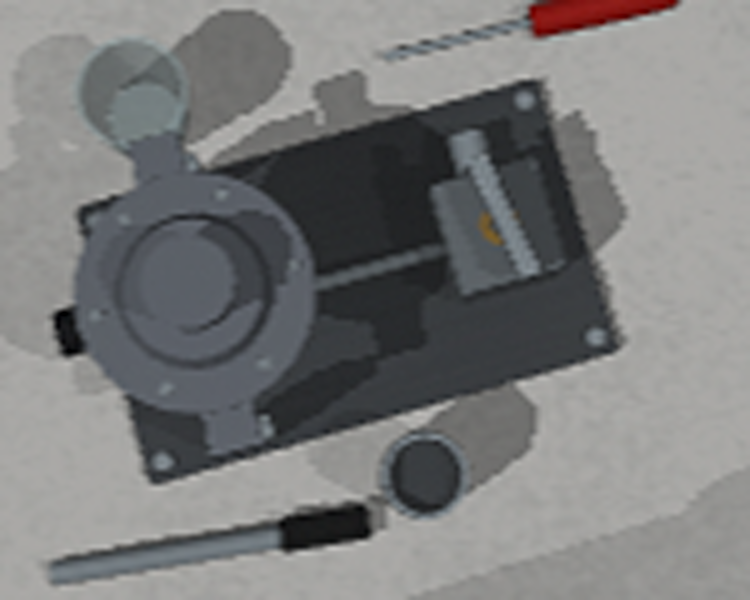

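View pics/sidec.png

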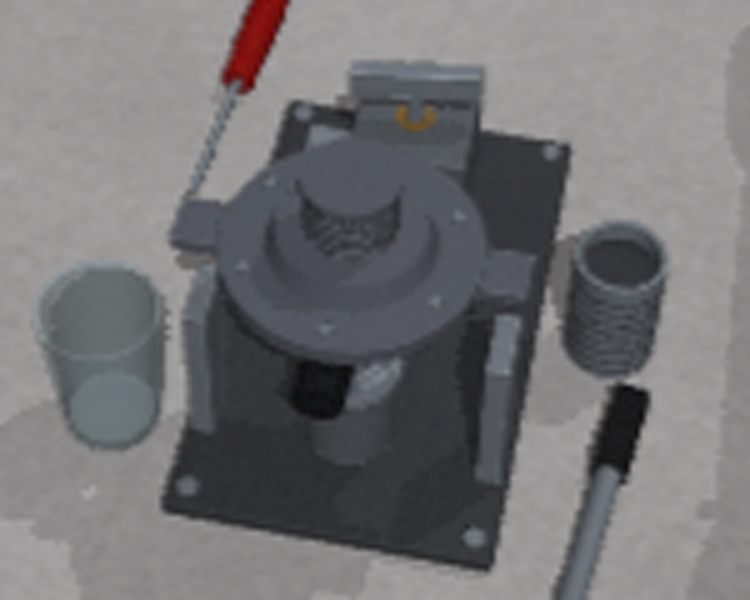

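```bash
cat > h.py <<'E'
import numpy as np, cv2
from workcell import manip
def ray(n,uv,z,info=None):
    i=info or manip.camera_info(n)
    p=cv2.undistortPoints(np.array([[uv]],float),i["intrinsics"],i["dist_coeffs"])[0,0]
    R=np.array(i["R"]);t=np.array(i["t"])
    d=R.T@np.array([p[0],p[1],1]);c=-R.T@t
    return c+d*(z-c[2])/d[2]
def proj(n,X,info=None):
    i=info or manip.camera_info(n)
    return cv2.projectPoints(np.array(X,float).reshape(-1,1,3),cv2.Rodrigues(np.array(i["R"]))[0],np.array(i["t"]),i["intrinsics"],i["dist_coeffs"])[0].reshape(-1,2)
E
python3 - <<'E'
from h import *
T=lambda x,y:(250+x/5-.4,150+y/5-.4)
S=lambda x,y:(250+x/5-.4,165+y/5-.4)
for n,f,pts in [("top",T,[((473,140),.12),((480,150),.12),((532,270),.12)]),("side",S,[((350,63),.12),((485,66),.12)])]:
    for p,z in pts: print(n,p,ray(n,f(*p),z).round(4))
print("plate corners")
c=[(80,207),(545,80),(622,340),(152,483)]
P=[ray("top",T(*p),.012) for p in c]
for p in P: print(p.round(4))
m=np.mean(P,0); print("centre",m)
d=(P[1]-P[0]+P[2]-P[3])/2; print(np.linalg.norm(d)); d=d/np.linalg.norm(d); e=(P[1]-P[2]+P[0]-P[3])/2; print(np.linalg.norm(e), e)
print("valve",m+d*.1,"sump",m-d*.09, "yaw bar dir expected perp",d)
E
```

```text
top (473, 140) [ 0.6469 -0.0593  0.12  ]
top (480, 150) [ 0.6407 -0.0634  0.12  ]
top (532, 270) [ 0.567  -0.0932  0.12  ]
side (350, 63) [ 0.6348 -0.0642  0.12  ]
side (485, 66) [ 0.562  -0.0994  0.12  ]
plate corners
[0.6243 0.194  0.012 ]
[ 0.7056 -0.1151  0.012 ]
[ 0.5317 -0.1613  0.012 ]
[0.4427 0.1467 0.012 ]
centre [0.57608441 0.01608031 0.012     ]
0.32007880942455663
0.18379076623558105 [0.1777595  0.04669696 0.        ]
valve [ 0.60268548 -0.0803167   0.012     ] sump [0.55214345 0.10283762 0.012     ] yaw bar dir expected perp [ 0.26601069 -0.96397008  0.        ]
```

```bash
cat >> h.py <<'E'
from scipy.spatial.transform import Rotation as Ro
def pose():
    s=manip.read_state(); R=Ro.from_rotvec(s["ee_rot"]).as_matrix(); return s,np.array(s["ee_pos"]),R
E
python3 - <<'E'
from h import *
s,p,R=pose(); print(R.round(4))
tgt=np.array([.602,-.080,.33]); print("tool shift cm",(R.T@(tgt-p)*100).round(2))
y=R[:,1]; print("tool y angle",np.degrees(np.arctan2(y[1],y[0])))
E
```

```text
[[-7.000e-04  3.902e-01 -9.207e-01]
 [ 1.300e-03 -9.207e-01 -3.902e-01]
 [-1.000e+00 -1.400e-03  1.000e-04]]
tool shift cm [ -9.9  -36.61 -52.31]
tool y angle -67.03598414316697
```

>>> arm_command --dp '[[-5,0,0],[-5,0,0],[0,-2,-3],[0,-3.4,-4.9],[0,-3.4,-4.9],[0,-3.4,-4.9],[0,-3.4,-4.9],[0,-3.4,-4.9],[0,-3.4,-4.9],[0,-3.4,-4.9]]' --angular '[[0,0,0],[0,0,0],[0,0,0],[0,0,0],[0,0,0],[0,0,0],[0,0,0],[0,0,0],[0,0,0],[0,0,0]]' --jaw '[0,0,0,0,0,0,0,0,0,0]' --force 30

```text
time_s: 1.4
ee_pos: [0.5093, -0.2315, 0.3307]
ee_rot: [2.005, 0.4, -2.014]
contact_force: [0.1, -0.4, 0.2]
width: 0.0854
```

Run:
```python
from h import *
s,p,R=pose(); print(s["time_s"],p,R.round(4),s["q"].round(3))
tgt=np.array([.602,-.080,.30]); print("tool shift cm",(R.T@(tgt-p)*100).round(2))
```

```text
1.4 [ 0.50929427 -0.23151915  0.33073592] [[-0.0047  0.3795 -0.9252]
 [ 0.003  -0.9252 -0.3795]
 [-1.     -0.0046  0.0032]] [ 0.492  0.221 -0.21   1.693  0.047  1.239 -0.91 ]
tool shift cm [  3.08 -10.49 -14.34]
```

>>> arm_command --dp '[[0.6,-3,-4.1],[0.8,-3,-4.1],[0.8,-3,-4.1],[0.6,-1.3,-1.8],[0,0,0]]' --angular '[[0,0,0],[0,0,0],[0,0,0],[0,0,0],[0,0,0]]' --jaw '[0,0,0,0,0]'

```text
time_s: 2.02
ee_pos: [0.6037, -0.0711, 0.3009]
ee_rot: [2.0, 0.411, -2.01]
contact_force: [-0.2, -1.4, 0.3]
width: 0.0855
```

Run:
```python
from h import *
s,p,R=pose(); print(s["time_s"],p,R.round(4),s["q"].round(3),s["moment"],s["contact_force"])
i=manip.camera_info("wrist"); im=manip.camera("wrist"); 
import pickle; pickle.dump(i,open("w1.pkl","wb"))
cv2.imwrite("pics/w1.png",im[:,:,::-1])
im=manip.camera("side");cv2.imwrite("pics/s1.png",im[:,:,::-1])
print(proj("wrist",[[.602,-.08,.12]],i))
```

```text
2.025 [ 0.60372701 -0.07110623  0.30086015] [[-0.0059  0.3879 -0.9217]
 [ 0.0052 -0.9217 -0.388 ]
 [-1.     -0.0071  0.0034]] [ 0.248  0.333 -0.299  1.618  0.097  1.212 -1.242] [-0.07492486  0.0390778  -0.03235897] [-0.20340507 -1.41506909  0.27247402]
[[326.3626533  179.50297648]]
```

View pics/w1.png

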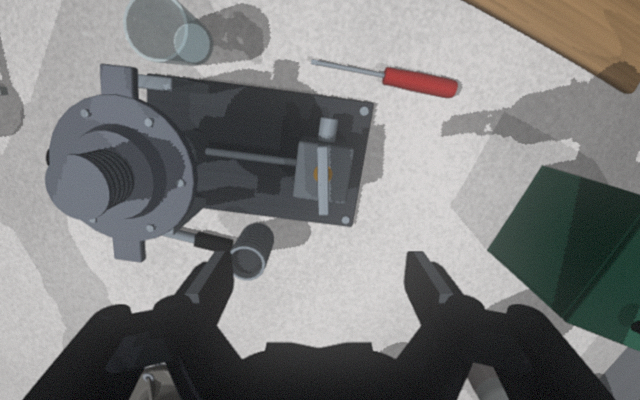

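View pics/s1.png

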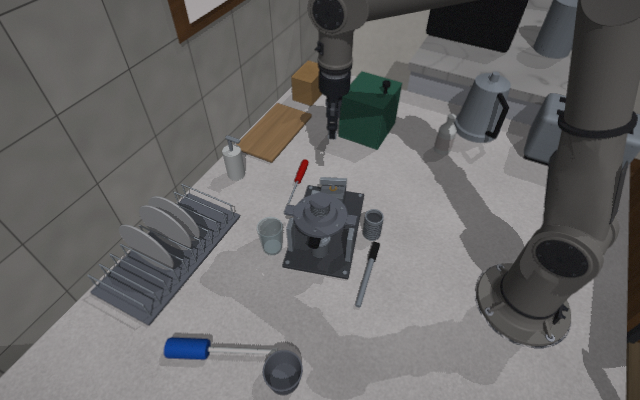

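Run:
```python
import cv2
t=cv2.imread("pics/w1.png")
cv2.imwrite("pics/w1c.png",cv2.resize(t[105:225,270:390],None,fx=5,fy=5,interpolation=cv2.INTER_CUBIC))
```

```text
(no output)
```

View pics/w1c.png

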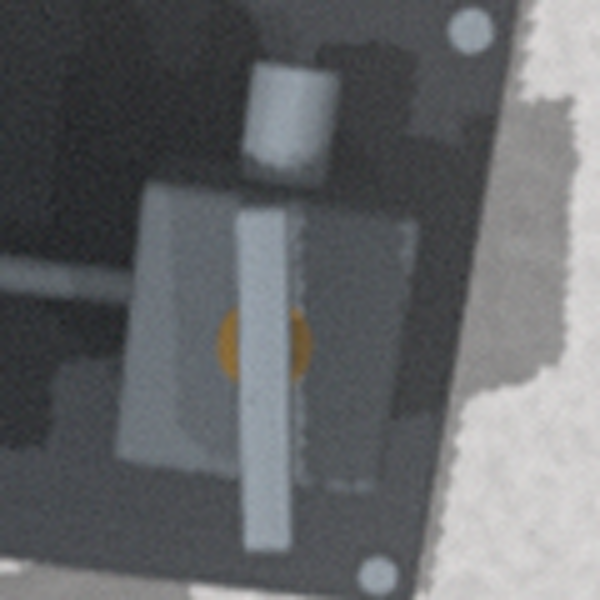

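Run:
```python
from h import *
import pickle; i=pickle.load(open("w1.pkl","rb"))
P=[ray("wrist",(270+x/5-.4,105+y/5-.4),.12,i) for x,y in [(236,210),(286,208),(292,550),(244,552)]]
P=np.array(P); a=(P[0]+P[1])/2;b=(P[2]+P[3])/2
print(P.round(4)); c=(a+b)/2; print("c",c,"len",np.linalg.norm(a-b),"w",np.linalg.norm(P[0]-P[1]),"ang",np.degrees(np.arctan2(*(a-b)[1::-1])))
s,p,R=pose(); y=R[:,1]; print(np.degrees(np.arctan2(y[1],y[0])))
t=np.array([c[0],c[1],.15]); print((R.T@(t-p)*100).round(2))
```

```text
[[ 0.6317 -0.0559  0.12  ]
 [ 0.6363 -0.0658  0.12  ]
 [ 0.5642 -0.0984  0.12  ]
 [ 0.5594 -0.0883  0.12  ]]
c [ 0.59789341 -0.07708242  0.12      ] len 0.07915570061616822 w 0.010839639668052051 ang 24.214177316659825
-67.39126814768761
[15.16  0.17  0.57]
```

>>> arm_command --dp '[[4,0,0.1],[4,0.1,0.2],[4,0.1,0.1],[2,0,0.1],[0,0,0]]' --angular '[[-0.014,0,0],[-0.014,0,0],[0,0,0],[0,0,0],[0,0,0]]' --jaw '[0,0,0,0,0]'

```text
time_s: 2.75
ee_pos: [0.5973, -0.0899, 0.1614]
ee_rot: [1.995, 0.411, -1.997]
contact_force: [0.1, 0.4, 0.5]
width: 0.0853
```

Run:
```python
from h import *
s,p,R=pose(); print(s["time_s"],p,R.round(4),s["moment"],s["contact_force"])
i=manip.camera_info("wrist"); im=manip.camera("wrist"); 
import pickle; pickle.dump(i,open("w2.pkl","wb"))
cv2.imwrite("pics/w2.png",im[:,:,::-1])
```

```text
2.75 [ 0.59727763 -0.08987863  0.16141336] [[-5.000e-04  3.972e-01 -9.177e-01]
 [-2.400e-03 -9.177e-01 -3.972e-01]
 [-1.000e+00  2.000e-03  1.400e-03]] [ 0.00157754 -0.04439873  0.02654607] [0.13821334 0.39881847 0.46601544]
```

View pics/w2.png

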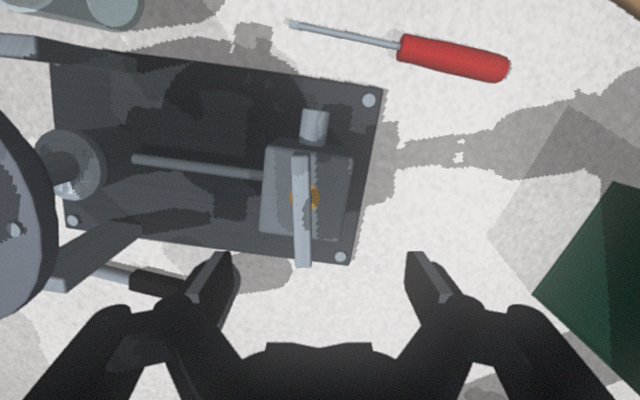

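Run:
```python
import cv2
t=cv2.imread("pics/w2.png")
cv2.imwrite("pics/w2c.png",cv2.resize(t[140:280,240:380],None,fx=4,fy=4,interpolation=cv2.INTER_CUBIC))
```

```text
(no output)
```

View pics/w2c.png

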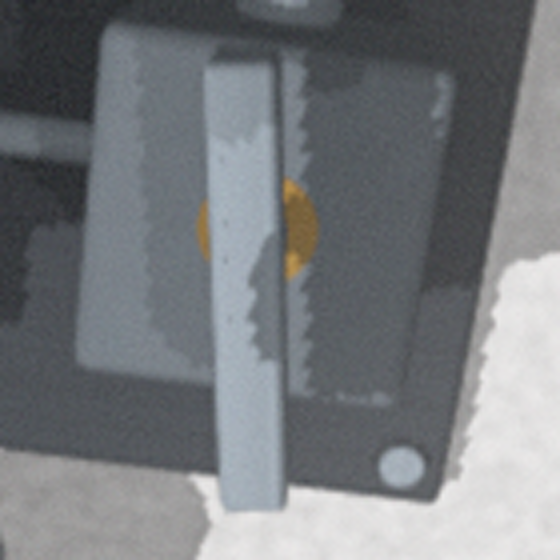

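Run:
```python
from h import *
import pickle; i=pickle.load(open("w2.pkl","rb"))
print("cam",-np.array(i["R"]).T@np.array(i["t"]))
f=lambda x,y:(240+x/4-.4,140+y/4-.4)
for far in (50,66):
    P=np.array([ray("wrist",f(x,y),.12,i) for x,y in [(205,far),(274,far),(283,510),(222,508)]])
    a=(P[0]+P[1])/2;b=(P[2]+P[3])/2
    c=(a+b)/2; print("c",c,"len",np.linalg.norm(a-b),"w",np.linalg.norm(P[0]-P[1]),np.linalg.norm(P[2]-P[3]),"ang",np.degrees(np.arctan2(*(a-b)[1::-1])))
s,p,R=pose(); y=R[:,1]; print(np.degrees(np.arctan2(y[1],y[0])))
t=np.array([c[0],c[1],.092]); print((R.T@(t-p)*100).round(2))
```

```text
cam [ 0.66678555 -0.0597137   0.30416725]
c [ 0.59939201 -0.07668101  0.12      ] len 0.08058531398954996 w 0.010699692824920955 0.010719466411200678 ang 23.933836654666635
c [ 0.598238   -0.07715619  0.12      ] len 0.07809023935001924 w 0.010741049543564458 0.010719466411200678 ang 23.983488314046888
-66.60617246438338
[ 7.04 -1.19 -0.53]
```

>>> arm_command --dp '[[0,-0.8,-0.4],[1,-0.4,-0.2],[0,0,0],[0,0,0]]' --angular '[[-0.01,0,0],[0,0,0],[0,0,0],[0,0,0]]' --jaw '[0,0,0,0]'

```text
time_s: 3.3
ee_pos: [0.6008, -0.0762, 0.1555]
ee_rot: [1.995, 0.417, -1.982]
contact_force: [0.4, -0.1, 0.9]
width: 0.0855
```

Run:
```python
from h import *
s,p,R=pose(); print(s["time_s"],p,R.round(4),s["moment"],s["contact_force"])
y=R[:,1]; print(np.degrees(np.arctan2(y[1],y[0])))
t=np.array([.5988,-.0775,.092]); print((R.T@(t-p)*100).round(2))
```

```text
3.3 [ 0.60079041 -0.07624117  0.15553301] [[ 0.0072  0.4061 -0.9138]
 [-0.0033 -0.9138 -0.4062]
 [-1.      0.0059 -0.0052]] [-0.01725066  0.03290375  0.01943777] [ 0.40376438 -0.1335335   0.91192671]
-66.03784583059888
[ 6.35 -0.    0.27]
```

>>> arm_command --dp '[[2.0,0,0.1],[2.0,0,0.1],[1.5,0,0],[0.5,0,0],[0,0,0]]' --angular '[[0,-0.005,-0.006],[0,0,0],[0,0,0],[0,0,0],[0,0,0]]' --jaw '[0,0,0,0,0]'

```text
time_s: 3.92
ee_pos: [0.5984, -0.0777, 0.0905]
ee_rot: [1.989, 0.423, -1.994]
contact_force: [0.1, 0.1, -0.0]
width: 0.0854
```

Run:
```python
from h import *
s,p,R=pose(); print(s["time_s"],p,R.round(4),s["moment"],s["contact_force"])
y=R[:,1]; print(np.degrees(np.arctan2(y[1],y[0])))
t=np.array([.5988,-.0775,.092]); print((R.T@(t-p)*100).round(2))
i=manip.camera_info("wrist"); im=manip.camera("wrist"); 
import pickle; pickle.dump(i,open("w3.pkl","wb"))
cv2.imwrite("pics/w3.png",im[:,:,::-1])
```

```text
3.925 [ 0.59838364 -0.07765139  0.09054198] [[-2.400e-03  4.058e-01 -9.140e-01]
 [ 4.000e-04 -9.140e-01 -4.058e-01]
 [-1.000e+00 -1.400e-03  2.000e-03]] [ 0.04656328  0.02124206 -0.00775715] [ 0.06318526  0.11286058 -0.02504487]
-66.06036354531281
[-0.15  0.   -0.04]
```

View pics/w3.png

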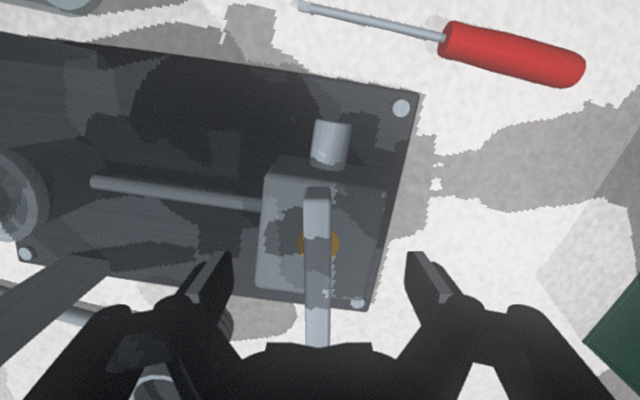

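>>> arm_command --dp '[[-0.1,0,0],[0,0,0],[0,0,0],[0,0,0],[0,0,0],[0,0,0]]' --angular '[[0,0,0],[0,0,0],[0,0,0],[0,0,0],[0,0,0],[0,0,0]]' --jaw '[150,255,255,255,255,255]' --force 50

```text
time_s: 4.72
ee_pos: [0.5994, -0.0767, 0.094]
ee_rot: [1.992, 0.423, -1.99]
contact_force: [0.4, 0.8, 0.3]
width: 0.0112
```

```bash
cat > st.py <<'E'
from h import *
import sys
s,p,R=pose(); y=R[:,1]
print("t",round(s["time_s"],3),"p",p.round(4),"yaw",round(float(np.arctan2(y[1],y[0])),4),"M",s["moment"].round(3),"F",s["contact_force"].round(2),"w",round(s["width"],4),"q7eff",s["effort"][6].round(3), "tilt",R[:2,0].round(4))
E
cat > look.py <<'E'
from h import *
import sys,os
exec(open("st.py").read())
t0=manip.read_state()["time_s"]
im=manip.camera("side"); cv2.imwrite(f"pics/k_{t0:.3f}.png",im[:,:,::-1])
g=cv2.cvtColor(im,cv2.COLOR_RGB2GRAY).astype(np.float32)
# vertical tracking of mesh/top of sump
if not os.path.exists("ref.npy"): np.save("ref.npy",g)
r=np.load("ref.npy")
x0,x1,y0,y1=303,345,190,240   # sump crop
T=r[y0:y1,x0:x1]
S=g[y0-6:y1+28,x0-8:x1+8]
m=cv2.matchTemplate(S,T,cv2.TM_CCOEFF_NORMED); _,v,_,(mx,my)=cv2.minMaxLoc(m)
c=m[:,mx]
sub=0
if 0<my<len(c)-1: sub=.5*(c[my-1]-c[my+1])/(c[my-1]-2*c[my]+c[my+1])
print("sump px dx",mx-8,"dy",round(float(my+sub-6),2),"score",round(v,3))
E
python3 look.py
python3 - <<'E'
from h import *
print(proj("side",[[.552,.103,.185+.05],[.552,.103,.185]]))
E
```

```text
t 4.725 p [ 0.5994 -0.0767  0.094 ] yaw -1.1525 M [-0.154  0.     0.031] F [0.44 0.81 0.31] w 0.0112 q7eff 0.002 tilt [0.0007 0.001 ]
sump px dx 0 dy 0.03 score 1.0
[[318.59308189 198.25741544]
 [318.54815169 211.16055199]]
```

Run:
```python
import cv2,glob
t=cv2.imread(sorted(glob.glob("pics/k_*"))[-1])
cv2.imwrite("pics/kc.png",cv2.resize(t[120:290,250:410],None,fx=3.5,fy=3.5,interpolation=cv2.INTER_CUBIC))
```

```text
(no output)
```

View pics/kc.png

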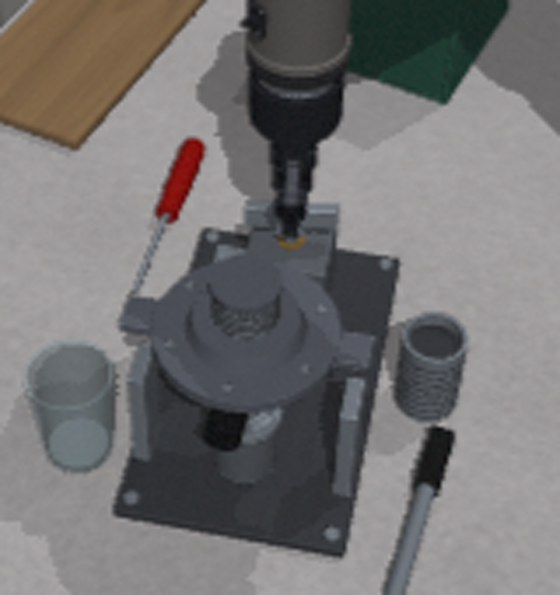

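The fingers hold the bar at its middle and the sump is clearly visible in the side view. I'll start opening in small steps.

>>> arm_command --dp '[[0,0,0],[0,0,0]]' --angular '[[-0.05,0,0],[0,0,0]]' --jaw '[255,255]'

```text
time_s: 5.03
ee_pos: [0.5994, -0.0767, 0.094]
ee_rot: [1.962, 0.469, -1.96]
contact_force: [-1.1, 1.3, 1.3]
width: 0.0111
```

```bash
python3 look.py
```

```text
t 5.025 p [ 0.5994 -0.0767  0.094 ] yaw -1.1022 M [0.072 0.193 0.076] F [-1.09  1.34  1.29] w 0.0111 q7eff 0.112 tilt [0.0006 0.0012]
sump px dx 0 dy 0.03 score 0.995
```

>>> arm_command --dp '[[0,0,0],[0,0,0]]' --angular '[[-0.04,0,0],[0,0,0]]' --jaw '[255,255]'

```text
time_s: 5.32
ee_pos: [0.5994, -0.0767, 0.094]
ee_rot: [1.937, 0.505, -1.935]
contact_force: [-1.8, 0.7, 2.5]
width: 0.0111
```

```bash
python3 look.py
```

```text
t 5.325 p [ 0.5994 -0.0767  0.094 ] yaw -1.0613 M [0.131 0.179 0.005] F [-1.78  0.71  2.48] w 0.0111 q7eff 0.146 tilt [0.0005 0.0012]
sump px dx 0 dy 0.02 score 0.993
```

>>> arm_command --dp '[[0,0,0],[0,0,0]]' --angular '[[-0.04,0,0],[0,0,0]]' --jaw '[255,255]'

```text
time_s: 5.62
ee_pos: [0.5994, -0.0766, 0.094]
ee_rot: [1.911, 0.542, -1.909]
contact_force: [-0.9, 1.5, 1.7]
width: 0.0111
```

```bash
python3 look.py
```

```text
t 5.625 p [ 0.5994 -0.0766  0.094 ] yaw -1.0191 M [ 0.115  0.15  -0.021] F [-0.91  1.45  1.69] w 0.0111 q7eff 0.162 tilt [0.0006 0.0012]
sump px dx 0 dy 0.03 score 0.992
```

>>> arm_command --dp '[[0,0,0],[0,0,0]]' --angular '[[-0.04,0,0],[0,0,0]]' --jaw '[255,255]'

```text
time_s: 5.92
ee_pos: [0.5994, -0.0767, 0.094]
ee_rot: [1.884, 0.577, -1.883]
contact_force: [-0.3, 0.4, 2.2]
width: 0.011
```

```bash
python3 look.py
```

```text
t 5.925 p [ 0.5994 -0.0767  0.094 ] yaw -0.9769 M [0.142 0.227 0.009] F [-0.34  0.36  2.17] w 0.011 q7eff 0.168 tilt [0.0005 0.0012]
sump px dx 0 dy 0.03 score 0.99
```

>>> arm_command --dp '[[0,0,0],[0,0,0]]' --angular '[[-0.04,0,0],[0,0,0]]' --jaw '[255,255]'

```text
time_s: 6.22
ee_pos: [0.5994, -0.0766, 0.094]
ee_rot: [1.858, 0.612, -1.856]
contact_force: [-2.4, 1.4, 1.0]
width: 0.0109
```

```bash
python3 look.py
```

```text
t 6.225 p [ 0.5994 -0.0766  0.094 ] yaw -0.9345 M [ 0.131  0.16  -0.037] F [-2.37  1.37  1.02] w 0.0109 q7eff 0.172 tilt [0.0005 0.0012]
sump px dx 0 dy 0.03 score 0.988
```

>>> arm_command --dp '[[0,0,0],[0,0,0]]' --angular '[[-0.04,0,0],[0,0,0]]' --jaw '[255,255]'

```text
time_s: 6.52
ee_pos: [0.5994, -0.0766, 0.094]
ee_rot: [1.831, 0.647, -1.829]
contact_force: [-0.9, 1.5, 0.9]
width: 0.0111
```

```bash
python3 look.py
```

```text
t 6.525 p [ 0.5994 -0.0766  0.094 ] yaw -0.8923 M [0.085 0.182 0.   ] F [-0.93  1.45  0.87] w 0.0111 q7eff 0.175 tilt [0.0005 0.0012]
sump px dx 0 dy 0.03 score 0.986
```

>>> arm_command --dp '[[0,0,0],[0,0,0]]' --angular '[[-0.04,0,0],[0,0,0]]' --jaw '[255,255]'

```text
time_s: 6.82
ee_pos: [0.5993, -0.0766, 0.094]
ee_rot: [1.803, 0.68, -1.802]
contact_force: [-2.2, 1.2, 2.1]
width: 0.011
```

```bash
python3 look.py
```

```text
t 6.825 p [ 0.5993 -0.0766  0.094 ] yaw -0.8501 M [ 0.222  0.17  -0.014] F [-2.18  1.16  2.06] w 0.011 q7eff 0.178 tilt [0.0005 0.0012]
sump px dx 0 dy 0.04 score 0.983
```

>>> arm_command --dp '[[0,0,0],[0,0,0]]' --angular '[[-0.04,0,0],[0,0,0]]' --jaw '[255,255]'

```text
time_s: 7.12
ee_pos: [0.5993, -0.0766, 0.094]
ee_rot: [1.776, 0.713, -1.774]
contact_force: [-1.1, 1.3, 1.7]
width: 0.0112
```

```bash
python3 look.py
```

```text
t 7.125 p [ 0.5993 -0.0766  0.094 ] yaw -0.8078 M [ 0.148  0.176 -0.057] F [-1.1   1.3   1.69] w 0.0112 q7eff 0.181 tilt [0.0004 0.0012]
sump px dx 0 dy 0.12 score 0.964
```

>>> arm_command --dp '[[0,0,0],[0,0,0]]' --angular '[[-0.04,0,0],[0,0,0]]' --jaw '[255,255]'

```text
time_s: 7.42
ee_pos: [0.5993, -0.0765, 0.094]
ee_rot: [1.748, 0.745, -1.746]
contact_force: [-1.3, 1.3, 1.9]
width: 0.0107
```

```bash
python3 look.py
```

```text
t 7.425 p [ 0.5993 -0.0765  0.094 ] yaw -0.7655 M [0.168 0.129 0.002] F [-1.26  1.33  1.91] w 0.0107 q7eff 0.183 tilt [0.0004 0.0012]
sump px dx 0 dy 0.84 score 0.946
```

>>> arm_command --dp '[[0,0,0],[0,0,0]]' --angular '[[0,0,0],[0,0,0]]' --jaw '[255,255]'

```text
time_s: 7.72
ee_pos: [0.5993, -0.0765, 0.094]
ee_rot: [1.748, 0.745, -1.747]
contact_force: [-1.1, 1.6, 1.5]
width: 0.0108
```

```bash
python3 look.py
```

```text
t 7.725 p [ 0.5993 -0.0765  0.094 ] yaw -0.7658 M [ 0.155  0.179 -0.062] F [-1.06  1.58  1.46] w 0.0108 q7eff 0.049 tilt [0.0004 0.0011]
sump px dx 0 dy 1.71 score 0.915
```

The sump is sinking at about 11 mm/s, so I'll hold the valve here.

>>> arm_command --dp '[[0,0,0],[0,0,0],[0,0,0],[0,0,0],[0,0,0],[0,0,0],[0,0,0],[0,0,0]]' --angular '[[0,0,0],[0,0,0],[0,0,0],[0,0,0],[0,0,0],[0,0,0],[0,0,0],[0,0,0]]' --jaw '[255,255,255,255,255,255,255,255]'

```text
time_s: 8.78
ee_pos: [0.5993, -0.0765, 0.094]
ee_rot: [1.748, 0.745, -1.747]
contact_force: [-0.8, 1.9, 1.3]
width: 0.0111
```

```bash
python3 look.py
```

```text
t 8.775 p [ 0.5993 -0.0765  0.094 ] yaw -0.7658 M [ 0.212  0.178 -0.052] F [-0.79  1.9   1.26] w 0.0111 q7eff 0.044 tilt [0.0004 0.001 ]
sump px dx -1 dy 4.36 score 0.803
```

>>> arm_command --dp '[[0,0,0],[0,0,0],[0,0,0],[0,0,0],[0,0,0],[0,0,0],[0,0,0],[0,0,0]]' --angular '[[0,0,0],[0,0,0],[0,0,0],[0,0,0],[0,0,0],[0,0,0],[0,0,0],[0,0,0]]' --jaw '[255,255,255,255,255,255,255,255]'

```text
time_s: 9.82
ee_pos: [0.5993, -0.0765, 0.094]
ee_rot: [1.748, 0.745, -1.747]
contact_force: [-1.8, 2.4, 1.6]
width: 0.0114
```

```bash
python3 look.py
```

```text
t 9.825 p [ 0.5993 -0.0765  0.094 ] yaw -0.7659 M [ 0.164  0.188 -0.054] F [-1.79  2.43  1.6 ] w 0.0114 q7eff 0.044 tilt [0.0003 0.001 ]
sump px dx -2 dy 7.32 score 0.638
```

>>> arm_command --dp '[[0,0,0],[0,0,0],[0,0,0],[0,0,0],[0,0,0],[0,0,0],[0,0,0],[0,0,0],[0,0,0],[0,0,0]]' --angular '[[0,0,0],[0,0,0],[0,0,0],[0,0,0],[0,0,0],[0,0,0],[0,0,0],[0,0,0],[0,0,0],[0,0,0]]' --jaw '[255,255,255,255,255,255,255,255,255,255]'

```text
time_s: 11.12
ee_pos: [0.5993, -0.0765, 0.094]
ee_rot: [1.748, 0.745, -1.747]
contact_force: [-1.5, 1.1, 1.8]
width: 0.0112
```

```bash
python3 look.py
```

```text
t 11.125 p [ 0.5993 -0.0765  0.094 ] yaw -0.7659 M [ 0.196  0.192 -0.099] F [-1.52  1.1   1.81] w 0.0112 q7eff 0.044 tilt [0.0005 0.001 ]
sump px dx -3 dy 10.42 score 0.553
```

>>> arm_command --dp '[[0,0,0],[0,0,0],[0,0,0],[0,0,0],[0,0,0],[0,0,0],[0,0,0],[0,0,0],[0,0,0],[0,0,0]]' --angular '[[0,0,0],[0,0,0],[0,0,0],[0,0,0],[0,0,0],[0,0,0],[0,0,0],[0,0,0],[0,0,0],[0,0,0]]' --jaw '[255,255,255,255,255,255,255,255,255,255]'

```text
time_s: 12.42
ee_pos: [0.5993, -0.0765, 0.094]
ee_rot: [1.748, 0.745, -1.747]
contact_force: [-2.5, 1.8, 1.2]
width: 0.011
```

```bash
python3 look.py
```

```text
t 12.425 p [ 0.5993 -0.0765  0.094 ] yaw -0.7659 M [ 0.19   0.223 -0.028] F [-2.45  1.82  1.19] w 0.011 q7eff 0.044 tilt [0.0004 0.001 ]
sump px dx -4 dy 11.86 score 0.533
```

>>> arm_command --dp '[[0,0,0],[0,0,0],[0,0,0],[0,0,0],[0,0,0],[0,0,0],[0,0,0],[0,0,0],[0,0,0],[0,0,0]]' --angular '[[0,0,0],[0,0,0],[0,0,0],[0,0,0],[0,0,0],[0,0,0],[0,0,0],[0,0,0],[0,0,0],[0,0,0]]' --jaw '[255,255,255,255,255,255,255,255,255,255]'

```text
time_s: 13.72
ee_pos: [0.5993, -0.0765, 0.094]
ee_rot: [1.748, 0.745, -1.747]
contact_force: [-1.6, 1.4, 0.8]
width: 0.0113
```

```bash
python3 look.py;python3 - <<'E'
import cv2,glob,os
t=cv2.imread(max(glob.glob("pics/k_*"),key=os.path.getmtime))
cv2.imwrite("pics/kd.png",cv2.resize(t[160:280,260:400],None,fx=5,fy=5,interpolation=cv2.INTER_CUBIC))
E
```

```text
t 13.725 p [ 0.5993 -0.0765  0.094 ] yaw -0.7658 M [ 0.182  0.184 -0.024] F [-1.61  1.42  0.82] w 0.0113 q7eff 0.044 tilt [0.0004 0.001 ]
sump px dx -4 dy 11.86 score 0.531
```

View pics/kd.png

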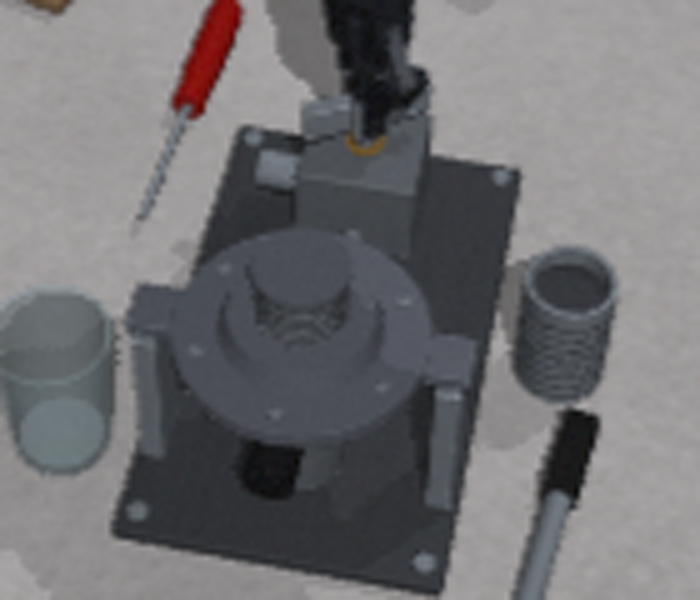

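The sump is at rest with both lugs on the rests (lugs at about (155,310) and (450,360) in the crop). Next I'll shut the valve: first back to near the start angle, then by feel.

>>> arm_command --dp '[[0,0,0],[0,0,0],[0,0,0],[0,0,0],[0,0,0],[0,0,0]]' --angular '[[0.06,0,0],[0.06,0,0],[0.06,0,0],[0.06,0,0],[0.04,0,0],[0.02,0,0]]' --jaw '[255,255,255,255,255,255]'

```text
time_s: 14.52
ee_pos: [0.5994, -0.0767, 0.094]
ee_rot: [1.941, 0.496, -1.94]
contact_force: [-0.9, 1.4, 2.4]
width: 0.0107
```

```bash
python3 st.py
```

```text
t 14.525 p [ 0.5994 -0.0767  0.094 ] yaw -1.0701 M [0.085 0.169 0.295] F [-0.87  1.37  2.4 ] w 0.0107 q7eff -0.192 tilt [ 0.0006 -0.0005]
```

>>> arm_command --dp '[[0,0,0]]' --angular '[[0.02,0,0]]' --jaw '[255]'

```text
time_s: 14.65
ee_pos: [0.5994, -0.0767, 0.094]
ee_rot: [1.954, 0.477, -1.953]
contact_force: [-0.9, 1.4, 1.2]
width: 0.0116
```

```bash
python3 st.py
```

```text
t 14.65 p [ 0.5994 -0.0767  0.094 ] yaw -1.0907 M [0.118 0.166 0.289] F [-0.92  1.37  1.2 ] w 0.0116 q7eff -0.106 tilt [ 0.0006 -0.0006]
```

>>> arm_command --dp '[[0,0,0]]' --angular '[[0.02,0,0]]' --jaw '[255]'

```text
time_s: 14.78
ee_pos: [0.5994, -0.0767, 0.094]
ee_rot: [1.966, 0.459, -1.966]
contact_force: [-0.8, 1.0, 1.6]
width: 0.0111
```

```bash
python3 st.py
```

```text
t 14.775 p [ 0.5994 -0.0767  0.094 ] yaw -1.1117 M [0.096 0.262 0.327] F [-0.81  0.99  1.57] w 0.0111 q7eff -0.102 tilt [ 0.0006 -0.0006]
```

>>> arm_command --dp '[[0,0,0],[0,0,0]]' --angular '[[0.02,0,0],[0.02,0,0]]' --jaw '[255,255]'

```text
time_s: 15.02
ee_pos: [0.5994, -0.0767, 0.094]
ee_rot: [1.992, 0.42, -1.991]
contact_force: [-1.1, 0.6, 0.9]
width: 0.0111
```

```bash
python3 st.py
```

```text
t 15.025 p [ 0.5994 -0.0767  0.094 ] yaw -1.1542 M [0.16  0.219 0.293] F [-1.05  0.58  0.92] w 0.0111 q7eff -0.103 tilt [ 0.0006 -0.0006]
```

>>> arm_command --dp '[[0,0,0]]' --angular '[[0.015,0,0]]' --jaw '[255]'

```text
time_s: 15.15
ee_pos: [0.5994, -0.0767, 0.094]
ee_rot: [2.002, 0.405, -2.001]
contact_force: [-1.0, 1.5, 1.8]
width: 0.0111
```

```bash
python3 st.py
```

```text
t 15.15 p [ 0.5994 -0.0767  0.094 ] yaw -1.1703 M [0.141 0.198 0.263] F [-1.04  1.5   1.83] w 0.0111 q7eff -0.171 tilt [ 0.0006 -0.0006]
```

>>> arm_command --dp '[[0,0,0]]' --angular '[[0.015,0,0]]' --jaw '[255]'

```text
time_s: 15.28
ee_pos: [0.5994, -0.0768, 0.094]
ee_rot: [2.011, 0.391, -2.01]
contact_force: [-1.8, 1.3, 1.7]
width: 0.0115
```

```bash
python3 st.py
```

```text
t 15.275 p [ 0.5994 -0.0768  0.094 ] yaw -1.1864 M [0.106 0.193 0.297] F [-1.82  1.3   1.72] w 0.0115 q7eff -0.152 tilt [ 0.0005 -0.0006]
```

>>> arm_command --dp '[[0,0,0]]' --angular '[[0.015,0,0]]' --jaw '[255]'

```text
time_s: 15.4
ee_pos: [0.5994, -0.0768, 0.094]
ee_rot: [2.02, 0.376, -2.02]
contact_force: [-1.1, 1.3, 1.9]
width: 0.0111
```

```bash
python3 st.py
```

```text
t 15.4 p [ 0.5994 -0.0768  0.094 ] yaw -1.2024 M [0.1   0.167 0.27 ] F [-1.1   1.29  1.86] w 0.0111 q7eff -0.152 tilt [ 0.0006 -0.0006]
```

>>> arm_command --dp '[[0,0,0]]' --angular '[[0.015,0,0]]' --jaw '[255]'

```text
time_s: 15.52
ee_pos: [0.5994, -0.0768, 0.094]
ee_rot: [2.03, 0.361, -2.029]
contact_force: [-1.7, 0.7, 1.7]
width: 0.0112
```

```bash
python3 st.py
```

```text
t 15.525 p [ 0.5994 -0.0768  0.094 ] yaw -1.2184 M [0.098 0.209 0.28 ] F [-1.66  0.66  1.67] w 0.0112 q7eff -0.152 tilt [ 0.0006 -0.0006]
```

>>> arm_command --dp '[[0,0,0]]' --angular '[[0.015,0,0]]' --jaw '[255]'

```text
time_s: 15.65
ee_pos: [0.5994, -0.0768, 0.094]
ee_rot: [2.039, 0.345, -2.038]
contact_force: [-1.1, 0.8, 1.0]
width: 0.0111
```

```bash
python3 st.py
```

```text
t 15.65 p [ 0.5994 -0.0768  0.094 ] yaw -1.2345 M [0.105 0.142 0.284] F [-1.14  0.85  1.  ] w 0.0111 q7eff -0.153 tilt [ 0.0006 -0.0007]
```

>>> arm_command --dp '[[0,0,0]]' --angular '[[0.015,0,0]]' --jaw '[255]'

```text
time_s: 15.78
ee_pos: [0.5994, -0.0768, 0.094]
ee_rot: [2.049, 0.33, -2.047]
contact_force: [-1.2, 0.4, 2.2]
width: 0.011
```

```bash
python3 st.py
```

```text
t 15.775 p [ 0.5994 -0.0768  0.094 ] yaw -1.2505 M [0.12  0.192 0.311] F [-1.24  0.35  2.16] w 0.011 q7eff -0.155 tilt [ 0.0007 -0.0007]
```

>>> arm_command --dp '[[0,0,0]]' --angular '[[0.015,0,0]]' --jaw '[255]'

```text
time_s: 15.9
ee_pos: [0.5994, -0.0767, 0.094]
ee_rot: [2.058, 0.315, -2.057]
contact_force: [-1.4, 1.4, 1.9]
width: 0.0113
```

```bash
python3 st.py
```

```text
t 15.9 p [ 0.5994 -0.0767  0.094 ] yaw -1.2665 M [0.09  0.175 0.368] F [-1.39  1.36  1.88] w 0.0113 q7eff -0.156 tilt [ 0.0006 -0.0007]
```

>>> arm_command --dp '[[0,0,0]]' --angular '[[0.015,0,0]]' --jaw '[255]'

```text
time_s: 16.02
ee_pos: [0.5994, -0.0768, 0.094]
ee_rot: [2.067, 0.299, -2.066]
contact_force: [-0.9, -0.1, 1.8]
width: 0.0115
```

```bash
python3 st.py
```

```text
t 16.025 p [ 0.5994 -0.0768  0.094 ] yaw -1.2827 M [0.077 0.22  0.313] F [-0.88 -0.14  1.83] w 0.0115 q7eff -0.157 tilt [ 0.0006 -0.0007]
```

>>> arm_command --dp '[[0,0,0]]' --angular '[[0.008,0,0]]' --jaw '[255]'

```text
time_s: 16.15
ee_pos: [0.5994, -0.0768, 0.094]
ee_rot: [2.072, 0.29, -2.071]
contact_force: [-1.6, 0.9, 1.0]
width: 0.011
```

```bash
python3 st.py
```

```text
t 16.15 p [ 0.5994 -0.0768  0.094 ] yaw -1.2914 M [0.073 0.241 0.326] F [-1.58  0.94  0.96] w 0.011 q7eff -0.25 tilt [ 0.0007 -0.0007]
```

>>> arm_command --dp '[[0,0,0]]' --angular '[[0.008,0,0]]' --jaw '[255]'

```text
time_s: 16.27
ee_pos: [0.5994, -0.0768, 0.0939]
ee_rot: [2.077, 0.282, -2.076]
contact_force: [-0.4, 1.0, 1.6]
width: 0.0114
```

```bash
python3 st.py
```

```text
t 16.275 p [ 0.5994 -0.0768  0.0939] yaw -1.3 M [0.064 0.194 0.308] F [-0.41  1.04  1.64] w 0.0114 q7eff -0.222 tilt [ 0.0005 -0.0007]
```

>>> arm_command --dp '[[0,0,0]]' --angular '[[0.01,0,0]]' --jaw '[255]'

```text
time_s: 16.4
ee_pos: [0.5994, -0.0768, 0.094]
ee_rot: [2.083, 0.272, -2.082]
contact_force: [-1.4, 2.1, 1.6]
width: 0.0114
```

```bash
python3 st.py
```

```text
t 16.4 p [ 0.5994 -0.0768  0.094 ] yaw -1.3106 M [0.097 0.262 0.335] F [-1.41  2.09  1.65] w 0.0114 q7eff -0.195 tilt [ 0.0006 -0.0007]
```

>>> arm_command --dp '[[0,0,0]]' --angular '[[0.01,0,0]]' --jaw '[255]'

```text
time_s: 16.52
ee_pos: [0.5994, -0.0768, 0.094]
ee_rot: [2.089, 0.261, -2.088]
contact_force: [-1.3, 0.9, 1.2]
width: 0.0108
```

```bash
python3 st.py
```

```text
t 16.525 p [ 0.5994 -0.0768  0.094 ] yaw -1.3213 M [0.076 0.214 0.324] F [-1.32  0.86  1.16] w 0.0108 q7eff -0.203 tilt [ 0.0006 -0.0007]
```

>>> arm_command --dp '[[0,0,0]]' --angular '[[0.01,0,0]]' --jaw '[255]'

```text
time_s: 16.65
ee_pos: [0.5994, -0.0769, 0.094]
ee_rot: [2.095, 0.25, -2.094]
contact_force: [-1.3, -0.4, 1.8]
width: 0.0108
```

```bash
python3 st.py
```

```text
t 16.65 p [ 0.5994 -0.0769  0.094 ] yaw -1.332 M [0.083 0.239 0.29 ] F [-1.26 -0.35  1.77] w 0.0108 q7eff -0.204 tilt [ 0.0006 -0.0007]
```

>>> arm_command --dp '[[0,0,0]]' --angular '[[0.01,0,0]]' --jaw '[255]'

```text
time_s: 16.77
ee_pos: [0.5994, -0.0768, 0.094]
ee_rot: [2.101, 0.24, -2.1]
contact_force: [-1.2, 1.0, 0.9]
width: 0.0113
```

```bash
python3 st.py
```

```text
t 16.775 p [ 0.5994 -0.0768  0.094 ] yaw -1.3426 M [0.062 0.219 0.37 ] F [-1.2   0.99  0.87] w 0.0113 q7eff -0.205 tilt [ 0.0007 -0.0007]
```

>>> arm_command --dp '[[0,0,0]]' --angular '[[0.01,0,0]]' --jaw '[255]'

```text
time_s: 16.9
ee_pos: [0.5994, -0.0769, 0.094]
ee_rot: [2.107, 0.229, -2.106]
contact_force: [-1.7, 1.2, 0.7]
width: 0.0113
```

```bash
python3 st.py
```

```text
t 16.9 p [ 0.5994 -0.0769  0.094 ] yaw -1.3534 M [0.097 0.129 0.308] F [-1.67  1.17  0.7 ] w 0.0113 q7eff -0.206 tilt [ 0.0006 -0.0008]
```

>>> arm_command --dp '[[0,0,0]]' --angular '[[0.01,0,0]]' --jaw '[255]'

```text
time_s: 17.02
ee_pos: [0.5994, -0.0768, 0.094]
ee_rot: [2.113, 0.218, -2.112]
contact_force: [-1.6, -0.4, 2.1]
width: 0.011
```

```bash
python3 st.py
```

```text
t 17.025 p [ 0.5994 -0.0768  0.094 ] yaw -1.3641 M [0.053 0.22  0.347] F [-1.57 -0.35  2.07] w 0.011 q7eff -0.214 tilt [ 0.0006 -0.0008]
```

>>> arm_command --dp '[[0,0,0]]' --angular '[[0.01,0,0]]' --jaw '[255]'

```text
time_s: 17.15
ee_pos: [0.5994, -0.0768, 0.094]
ee_rot: [2.119, 0.207, -2.117]
contact_force: [-1.0, 1.3, 0.4]
width: 0.0108
```

```bash
python3 st.py
```

```text
t 17.15 p [ 0.5994 -0.0768  0.094 ] yaw -1.3747 M [0.105 0.207 0.384] F [-0.96  1.27  0.43] w 0.0108 q7eff -0.235 tilt [ 0.0006 -0.0008]
```

>>> arm_command --dp '[[0,0,0]]' --angular '[[0.01,0,0]]' --jaw '[255]'

```text
time_s: 17.27
ee_pos: [0.5994, -0.0768, 0.094]
ee_rot: [2.124, 0.197, -2.123]
contact_force: [-1.3, -0.8, 1.1]
width: 0.0108
```

```bash
python3 st.py
```

```text
t 17.275 p [ 0.5994 -0.0768  0.094 ] yaw -1.3854 M [0.083 0.246 0.39 ] F [-1.34 -0.82  1.13] w 0.0108 q7eff -0.262 tilt [ 0.0006 -0.0008]
```

>>> arm_command --dp '[[0,0,0]]' --angular '[[0.01,0,0]]' --jaw '[255]'

```text
time_s: 17.4
ee_pos: [0.5994, -0.0769, 0.094]
ee_rot: [2.13, 0.186, -2.129]
contact_force: [-0.4, 0.7, 1.7]
width: 0.0112
```

```bash
python3 st.py
```

```text
t 17.4 p [ 0.5994 -0.0769  0.094 ] yaw -1.396 M [0.051 0.219 0.34 ] F [-0.45  0.67  1.67] w 0.0112 q7eff -0.292 tilt [ 0.0007 -0.0008]
```

>>> arm_command --dp '[[0,0,0]]' --angular '[[0.003,0,0]]' --jaw '[255]'

```text
time_s: 17.52
ee_pos: [0.5994, -0.0769, 0.094]
ee_rot: [2.132, 0.182, -2.131]
contact_force: [-2.2, 0.3, 2.1]
width: 0.011
```

```bash
python3 st.py
```

```text
t 17.525 p [ 0.5994 -0.0769  0.094 ] yaw -1.3993 M [0.132 0.243 0.355] F [-2.23  0.34  2.07] w 0.011 q7eff -0.394 tilt [ 0.0006 -0.0009]
```

>>> arm_command --dp '[[0,0,0]]' --angular '[[0.003,0,0]]' --jaw '[255]'

```text
time_s: 17.65
ee_pos: [0.5994, -0.0769, 0.094]
ee_rot: [2.134, 0.179, -2.132]
contact_force: [-1.5, 1.1, 1.6]
width: 0.0113
```

```bash
python3 st.py
```

```text
t 17.65 p [ 0.5994 -0.0769  0.094 ] yaw -1.4024 M [0.103 0.207 0.413] F [-1.47  1.13  1.56] w 0.0113 q7eff -0.375 tilt [ 0.0006 -0.0009]
```

>>> arm_command --dp '[[0,0,0]]' --angular '[[0.008,0,0]]' --jaw '[255]'

```text
time_s: 17.77
ee_pos: [0.5994, -0.0769, 0.094]
ee_rot: [2.138, 0.17, -2.137]
contact_force: [-1.1, -0.1, 1.5]
width: 0.011
```

```bash
python3 st.py
```

```text
t 17.775 p [ 0.5994 -0.0769  0.094 ] yaw -1.4107 M [0.129 0.203 0.4  ] F [-1.11 -0.06  1.54] w 0.011 q7eff -0.333 tilt [ 0.0007 -0.0009]
```

>>> arm_command --dp '[[0,0,0]]' --angular '[[0,0,0]]' --jaw '[255]'

```text
time_s: 17.9
ee_pos: [0.5994, -0.0769, 0.094]
ee_rot: [2.138, 0.17, -2.137]
contact_force: [-1.3, 1.3, 0.9]
width: 0.0111
```

```bash
python3 st.py
```

```text
t 17.9 p [ 0.5994 -0.0769  0.094 ] yaw -1.4109 M [0.079 0.232 0.329] F [-1.26  1.26  0.94] w 0.0111 q7eff -0.408 tilt [ 0.0006 -0.0009]
```

```bash
python3 - <<'E'
from h import *
im=manip.camera("wrist"); cv2.imwrite("pics/w4.png",im[:,:,::-1])
cv2.imwrite("pics/w4c.png",cv2.resize(im[160:360,220:420,::-1],None,fx=3,fy=3,interpolation=cv2.INTER_CUBIC))
E
python3 st.py
```

```text
t 17.95 p [ 0.5995 -0.0768  0.094 ] yaw -1.4107 M [0.121 0.167 0.396] F [-0.41  0.52  1.71] w 0.011 q7eff -0.385 tilt [ 0.0007 -0.0009]
```

View pics/w4c.png

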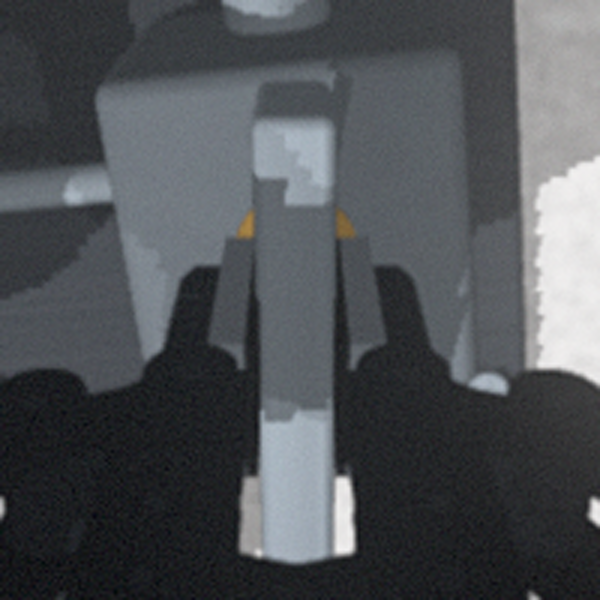

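>>> arm_command --dp '[[0,0,0]]' --angular '[[0.01,0,0]]' --jaw '[255]'

```text
time_s: 18.08
ee_pos: [0.5994, -0.0769, 0.094]
ee_rot: [2.144, 0.16, -2.143]
contact_force: [-1.1, 0.8, 1.2]
width: 0.011
```

```bash
python3 st.py
```

```text
t 18.075 p [ 0.5994 -0.0769  0.094 ] yaw -1.4212 M [0.126 0.218 0.473] F [-1.13  0.75  1.21] w 0.011 q7eff -0.307 tilt [ 0.0007 -0.0009]
```

Seated at about 0.40–0.45 N m. Now I'll release and check.

>>> arm_command --dp '[[0,0,0],[0,0,0],[0,0,0],[0,0,0],[0,0,0],[0,0,0]]' --angular '[[0,0,0],[0,0,0],[0,0,0],[0,0,0],[0,0,0],[0,0,0]]' --jaw '[200,150,80,0,0,0]'

```text
time_s: 18.82
ee_pos: [0.5999, -0.0778, 0.0939]
ee_rot: [2.147, 0.156, -2.143]
contact_force: [0.7, 0.1, 0.0]
width: 0.0852
```

```bash
python3 st.py
python3 - <<'E'
from h import *
im=manip.camera("wrist"); cv2.imwrite("pics/w5c.png",cv2.resize(im[160:360,220:420,::-1],None,fx=3,fy=3,interpolation=cv2.INTER_CUBIC))
E
```

```text
t 18.825 p [ 0.5999 -0.0778  0.0939] yaw -1.4246 M [ 0.029  0.022 -0.077] F [0.7  0.09 0.01] w 0.0852 q7eff -0.0 tilt [ 0.0016 -0.001 ]
```

View pics/w5c.png

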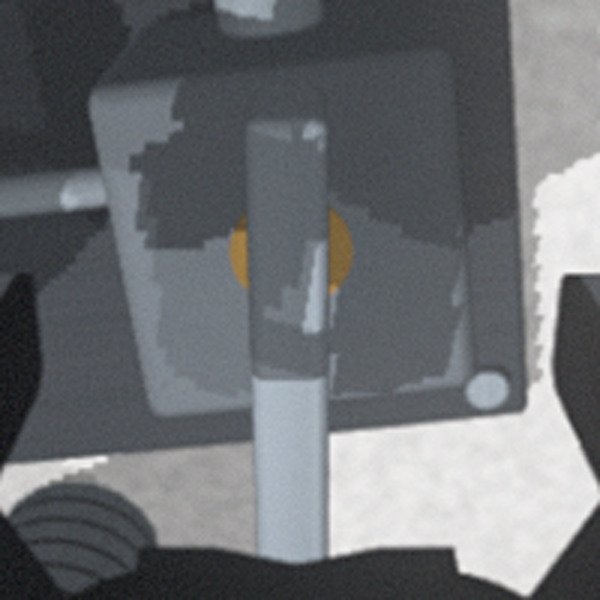

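>>> arm_command --dp '[[-1.5,0,0],[-2.5,0,0],[-2.5,0,0],[-0.5,0,0],[0,0,0]]' --angular '[[0,0,0],[0,0,0],[0,0,0],[0,0,0],[0,0,0]]' --jaw '[0,0,0,0,0]'

```text
time_s: 19.5
ee_pos: [0.6002, -0.0776, 0.1687]
ee_rot: [2.148, 0.156, -2.141]
contact_force: [-0.2, 0.3, -0.3]
width: 0.0855
```

```bash
python3 st.py
python3 - <<'E'
from h import *
import pickle
i=manip.camera_info("wrist"); im=manip.camera("wrist"); pickle.dump(i,open("w6.pkl","wb"))
cv2.imwrite("pics/w6.png",im[:,:,::-1])
cv2.imwrite("pics/w6c.png",cv2.resize(im[140:290,240:390,::-1],None,fx=4,fy=4,interpolation=cv2.INTER_CUBIC))
E
```

```text
t 19.5 p [ 0.6002 -0.0776  0.1687] yaw -1.4245 M [-0.032  0.003  0.011] F [-0.21  0.34 -0.29] w 0.0855 q7eff 0.01 tilt [ 0.0032 -0.001 ]
```

View pics/w6c.png

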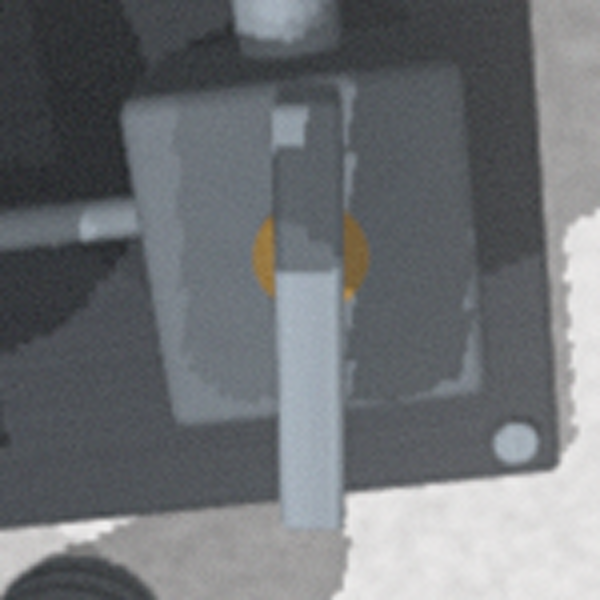

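Run:
```python
from h import *
import pickle
for fn,pts in [("w2.pkl",[(205,66),(274,66),(283,510),(222,508)]),("w6.pkl",[(273,103),(341,103),(343,527),(283,527)])]:
    i=pickle.load(open(fn,"rb"))
    P=np.array([ray("wrist",(240+x/4-.4,140+y/4-.4),.12,i) for x,y in pts])
    a=(P[0]+P[1])/2;b=(P[2]+P[3])/2
    print((a+b)/2,np.linalg.norm(a-b),"rad",np.arctan2(*(a-b)[1::-1]), "edges",[np.arctan2(*(P[k]-P[l])[1::-1]) for k,l in((0,3),(1,2))])
```

```text
[ 0.598238   -0.07715619  0.12      ] 0.07809023935001924 rad 0.418590837193702 edges [np.float64(0.4187988607449985), np.float64(0.4183838206193242)]
[ 0.59866364 -0.07727647  0.12      ] 0.07872137503018169 rad 0.158526016349957 edges [np.float64(0.15916150478576133), np.float64(0.15789053227957608)]
```

>>> arm_command --dp '[[-2,0,0],[-2,0,0],[0,0,0],[0,0,0],[0,0,0],[0,0,0]]' --angular '[[0,0,0],[0,0,0],[0,0,0],[0,0,0],[0,0,0],[0,0,0]]' --jaw '[0,0,0,0,0,0]'

```text
time_s: 20.3
ee_pos: [0.5964, -0.0773, 0.2022]
ee_rot: [2.137, 0.158, -2.154]
contact_force: [0.6, 0.2, -0.2]
width: 0.0855
```

```bash
python3 look.py
python3 - <<'E'
from h import *
import pickle
i=manip.camera_info("wrist"); im=manip.camera("wrist"); pickle.dump(i,open("w7.pkl","wb"))
a=cv2.resize(im[120:270,240:390,::-1],None,fx=4,fy=4,interpolation=cv2.INTER_CUBIC)
cv2.imwrite("pics/w7c.png",a)
s=manip.camera("side")
cv2.imwrite("pics/s7.png",cv2.resize(s[100:290,250:410,::-1],None,fx=3,fy=3,interpolation=cv2.INTER_CUBIC))
E
```

```text
t 20.3 p [ 0.5964 -0.0773  0.2022] yaw -1.424 M [-0.039 -0.021  0.017] F [ 0.57  0.23 -0.19] w 0.0855 q7eff 0.0 tilt [-0.0081 -0.0001]
sump px dx 0 dy 12.44 score 0.503
```

View pics/w7c.png

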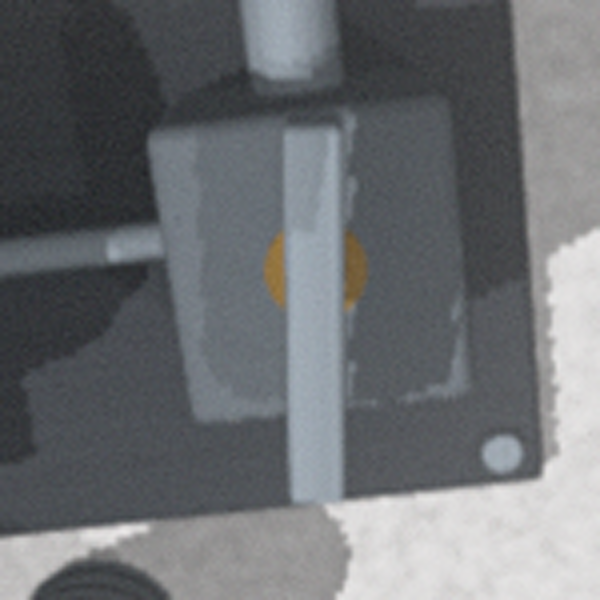

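View pics/s7.png

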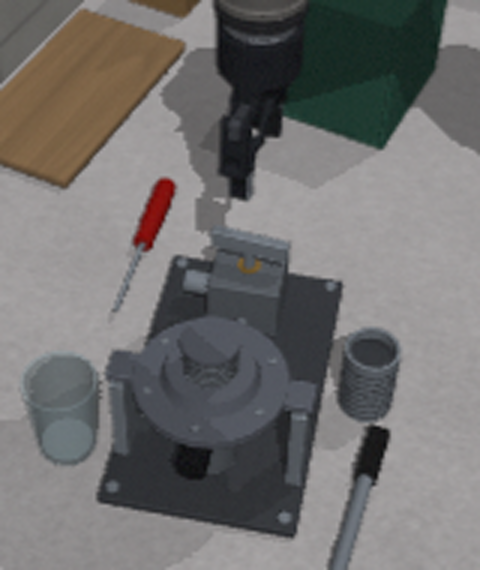

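Run:
```python
from h import *
import pickle
i=pickle.load(open("w7.pkl","rb"))
P=np.array([ray("wrist",(240+x/4-.4,120+y/4-.4),.12,i) for x,y in [(284,127),(341,127),(342,500),(290,502)]])
a=(P[0]+P[1])/2;b=(P[2]+P[3])/2
print(np.linalg.norm(a-b),np.arctan2(*(a-b)[1::-1]),[np.arctan2(*(P[k]-P[l])[1::-1]) for k,l in((0,3),(1,2))])
# sump: diff of settled pics
import glob,os
f=sorted(glob.glob("pics/k_*.png"),key=os.path.getmtime)
g=[cv2.imread(x,0).astype(np.float32)[215:270,285:360] for x in f]
print([ (os.path.basename(f[k]),cv2.phaseCorrelate(g[-1],g[k])) for k in (-4,-3,-2)])
```

```text
0.07828039509520257 0.15567974121778108 [np.float64(0.15496802139973917), np.float64(0.15639575599877914)]
[('k_11.125.png', ((0.5042693440123642, -0.2501122268321616), 0.9802637513478597)), ('k_12.425.png', ((0.4571429035915031, 0.005295913406921926), 0.970942305194007)), ('k_13.725.png', ((0.5144475673427493, 0.03291082945081314), 0.9699818487167359))]
```

Run:
```python
from workcell import manip
print(manip.finish_job())
```

```text
the job is handed in; nothing more can be done
None
```

I opened the valve about 0.39 rad anticlockwise. The sump sank at about 10–11 mm/s onto its two rests, where I saw both lugs sitting. I then turned the valve clockwise until I felt it seat, let go and lifted clear. The job is handed in; it reports no verdict.

**Last checks**
- **Sump:** it did not move between 12.4 s and the final look, and both lugs rest on their posts. I judged this from the side camera, not from a measured height.
- **Robot and bystanders:** the gripper is open and well above the bar. The tumbler, spare filter, lever and screwdriver look unmoved in the side view. I did not look again at the other bystanders (coarse cup, bottle brush, rinse aid), but the arm did not touch them at any point I could see.
- **Valve:** clockwise torque rose steadily from about 0.31 N m of drag, starting about 0.21 rad past the start angle. The last single readings before release were 0.33–0.47 N m, with about 0.03 N m of noise. After release the bar stayed still, about 0.05 rad past where I first felt the seat.

**Did not match the task text**
- The bar sprang back only about 0.006–0.009 rad, where 0.02–0.04 was expected.
- The torque rise seemed gentler than the stated 0.03–0.05 N m per 0.01 rad. I could not read the seat force directly and judged the valve seated from the torque rise and the bar angle.

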